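# Stand the hallway mirror on its kickstand

## Task

Of the two framed pieces standing in the wooden rack, take the mirror, the one with a hinged kickstand on its back. Unfold its kickstand all the way, then stand the mirror gently in the middle of the round cork mat so that it leans back on the open kickstand and stays there by itself. Leave the other piece, the plain plaque, in its slot.

Things in the scene. Friction and masses are not known exactly. Their poses are not given: they have to be found in the camera images.
- mirror: Mirror slab, 80 wide (y), 145 tall (z), 14 mm thick (x), 0.26 kg. Origin: centre of its underside; face to -x, kickstand on the back (+x). Starts upright in a rack slot, underside 10 mm above the ledge. Top 23 mm bare, to pinch. Stood on its kickstand it leans back (top to +x) 0.30 rad, on its back lower edge (7 mm behind origin) and a foot 66 mm further back. Set down upright it may tip.
- kickstand (a joint): Opening angle: 0 folded on the back, 0.6 rad open at its stop; friction 0.05 N m, stays as left. Hinge along y, 118 mm above and 10 mm behind mirror origin. Plywood cross, 6 mm thick: leg 24 wide, 116 mm down from hinge; crossboard 170 x 34 mm, middle 33 mm below hinge. Folded, its ends stick out 45 mm past the slab's sides, 68-102 mm above its underside; push an end to the mirror's +x to open.
- mat: Round cork mat, 260 mm across and 4 mm thick, fixed flat on the ledge. Origin: centre of its underside.
- plaque: Plain cork-faced plaque, a slab of the mirror's size without kickstand, upright in the rack's other slot 190 mm to the mirror's left or right. Origin: centre of its underside. Rack: fixed wood, 290 x 70 mm, slots 16 mm wide, so slabs rock about 4 degrees; lips reach 40 mm above the ledge, open in the middle at the back for the kickstand; slabs lift straight out.
Not all that is in view belongs to the job. What is shaped like the plaque but blue, green or yellow is not meant.

How it is judged (in metres and radians):
On the way:
1. the kickstand is unfolded (past 0.5 rad) (value of joint kickstand above 0.5 rad), for 0.2 s.
At the end, for the whole second after the job is handed in: Mirror at rest on the mat, kickstand open beyond 0.5 rad, slab leaning 0.18 to 0.42 rad, skewed sideways under 0.12 rad, centre of its underside within 60 mm of the mat's centre; plaque upright (within 0.2 rad) in its slot, within 20 mm of its start (value of joint kickstand above 0.5 rad and horizontal distance between mirror and mat below 0.06 m and angle between mirror's own z axis and vertical between 0.18 and 0.42 rad and angle between mirror's own y axis and vertical between 1.45 and 1.69 rad and contact force between mirror and mat above 0.5 N and linear speed of mirror below 0.02 m/s and distance of plaque from where it was at the start of the episode below 0.02 m and angle between plaque's own z axis and vertical below 0.2 rad); the robot touches nothing.
It fails at once if the mirror is tipped over (more than 0.8 rad from upright) (angle between mirror's own z axis and vertical above 0.8 rad).
It fails at once if the plaque is pulled or knocked out of its slot (moved more than 30 mm) (distance of plaque from where it was at the start of the episode above 0.03 m).
It fails at once if the mirror is dropped or pressed hard on the mat (more than 60 N) (contact force between mirror and mat above 60 N).
It also fails if it takes over 54 s, if anything falls off the work surface, if the arm or the gripper's body presses on something with over 40 N, if the wrist force passes 120 N, or if a joint passes its speed limit or range.

## Robot

A 6-joint arm with a two-finger parallel gripper is mounted at the origin on the work surface. World frame = base frame: x ahead of the robot, y to its left, z up, the work surface at z = 0. Lengths are in m, angles in degrees, forces in N, time in s.
With the tool pointing down it reaches from about 0.275 to 0.825 m from the base axis. Payload 4.9 kg.
Tool frame: the origin (TCP) lies midway between the tips of the shut fingers; the grasp point (between the pads) lies 19 mm behind it (manip.tcp_to_grasp is the distance from the TCP to the grasp point, in m); z points along the fingers, y is the line along which they close (so a half turn about z gives the same grasp; the last joint's range is limited). The gripper opens to 85 mm and grips with 20 to 120 N. Pads are 22 mm wide; open, the fingers measure 114 mm over their backs; the gripper's body (76 mm by 85 mm) begins 54 mm behind the grasp point. The pads swing forward as they close: fully open they stand 13 mm farther back than shut.
Start: joints at [66.967, 18.69, -11.035, 60.275, 0, 82.311], TCP at [0.146, 0.53, 0.231] pointing down, gripper open.
Joint ranges: [-152.03, 152.03], [-55.5, 102.48], [-74.3, 77.21], [-110.64, 120.58], [-84.22, 78.4], [-180, 180]. Speed limits (degrees/s): [147.25, 147.25, 180, 180, 180, 180].

## Interface

Orientations are given as [roll, pitch, yaw] about the fixed x, y, z axes, in that order (R = Rz(yaw) Ry(pitch) Rx(roll)).
In Python, from station import monitor, cams, close_job, manip gives the robot as it stands.
- The arm moves only by the shell command python3 -m jog 'ROWS' [FORCE]. ROWS is JSON, a list of rows, each a list of 7 numbers: the shift along the tool's x, y, z in mm, then the turn, a rotation vector about the tool's x, y, z in rad, then the opening, from 0 (shut) to 1 (fully open). A call has 1 to 12 rows; each row is the pose to reach, as a shift and turn from the pose commanded when the call began, along the tool's axes at that moment; what a row does not reach only later rows make up. A row lasts 1/12 s, in which the tool goes at most 41.7 mm and 7.16 degrees, less where a joint would pass 70% of its speed; a pose out of reach is approached as far as the arm can. A call with a gripper value outside its range is refused whole. The fingers move at their own pace and stop on an object; FORCE is the grip in N (left out, the last holds). Time passes only in rows, so rows that repeat a pose let the fingers close. It gives the time, the measured TCP pose, the force, the opening and the grip force at its end, in the units of the state.
- monitor.observe(): the state, without advancing time (a new reading comes with each control period).
- cams.grab_frame(name): name is "scene" or "top" or "wrist"; returns a dict with "color" (400x640x3 uint8, red, green, blue), "fx", "fy", "cx", "cy" (pixels), "R" (3x3) and "t" (3): a world point X has camera coordinates R X + t. Camera axes: x right, y down, z forward; pixel columns grow to the right and rows downward; lengths in m; the calibration is good to about 2 mm. A picture is of the moment at which its call begins. There is no depth.
- close_job(): hands the job in; it is judged then, once.
The state is a dict: "clock": time; "q": joint angles; "joint_velocities": joint speeds; "tau": joint torques, N m; "tcp_pos": TCP position; "tcp_rot": TCP orientation; "wrist_force": force on the tool from outside, world axes, zero at the start; "moment": the same for the moment, N m; "finger_gap": finger opening in m; "grasp_force": force on a finger pad.
Only numpy, scipy, OpenCV 4.12 (cv2) and the standard library are available. Lean on these libraries where they do the work, as an engineer would, in place of code of your own. Each camera call takes 0.05 s, during which the arm holds its last target. There are 200 camera calls.

## Working session

There is one attempt and no reset: what is moved stays moved. The work goes in short steps, Python scripts to look and compute and a shell command to move; the robot and the scene stay as the last step left them, time stands still between calls to the robot, and variables do not carry over. Pictures are saved under pics/ and viewed, at most 12 in all, crops included, and the job is handed in when it is done.

```bash
mkdir -p pics
cat > h.py <<'E'
import numpy as np, cv2, json
from station import monitor, cams, close_job, manip
def snap(cam,fn,crop=None,scale=1):
    f=cams.grab_frame(cam); im=f["color"][:,:,::-1]
    if crop: im=im[crop[1]:crop[3],crop[0]:crop[2]]
    if scale!=1: im=cv2.resize(im,None,fx=scale,fy=scale,interpolation=cv2.INTER_CUBIC)
    cv2.imwrite("pics/"+fn,im)
    np.savez("pics/"+cam+".npz",**{k:f[k] for k in f}); return f
def ray(f,u,v):
    R=np.array(f["R"]);t=np.array(f["t"]).ravel()
    d=R.T@np.array([(u-f["cx"])/f["fx"],(v-f["cy"])/f["fy"],1]); return -R.T@t,d
def atz(f,u,v,z):
    c,d=ray(f,u,v); return c+d*(z-c[2])/d[2]
def proj(f,X):
    p=np.array(f["R"])@np.array(X)+np.array(f["t"]).ravel(); return [f["fx"]*p[0]/p[2]+f["cx"],f["fy"]*p[1]/p[2]+f["cy"]]
E
python3 - <<'E'
from h import *
a=cams.grab_frame("scene");b=cams.grab_frame("top")
cv2.imwrite("pics/a.png",a["color"][:,:,::-1]);cv2.imwrite("pics/b.png",b["color"][:,:,::-1])
np.savez("pics/scene0.npz",**a);np.savez("pics/top0.npz",**b)
for f in (a,b): print(ray(f,320,200),f["fx"])
print(monitor.observe(),manip.tcp_to_grasp)
E
```

```text
(array([ 1.26716829, -0.3238613 ,  0.66887347]), array([-0.69187047,  0.37168925, -0.61921603])) 409.17167842570956
(array([0.46343811, 0.0237903 , 1.15687763]), array([ 0.13852609,  0.00925343, -0.99034231])) 468.45891825632236
{'clock': 0.1, 'q': array([ 6.69682765e+01,  1.87277055e+01, -1.10821961e+01,  6.02750373e+01,
       -8.73364264e-04,  8.23125280e+01]), 'joint_velocities': array([ 0.01859065, -0.08498302,  0.06213534, -0.05466503,  0.08746188,
       -0.0064164 ]), 'tau': array([-4.07679236e-04, -4.44238329e+01,  2.63038784e+01,  7.88880105e-03,
       -2.33078053e-04,  1.02749203e-05]), 'tcp_pos': array([0.14532688, 0.52994995, 0.23060932]), 'tcp_rot': array([-1.79915708e+02, -1.04967041e-02,  1.64655741e+02]), 'wrist_force': array([-0.25032355,  0.25819795,  0.0164201 ]), 'moment': array([0.07076029, 0.0212747 , 0.00313502]), 'grasp_force': 0.0, 'finger_gap': 0.08542981898901365} 0.0187
```

View pics/a.png

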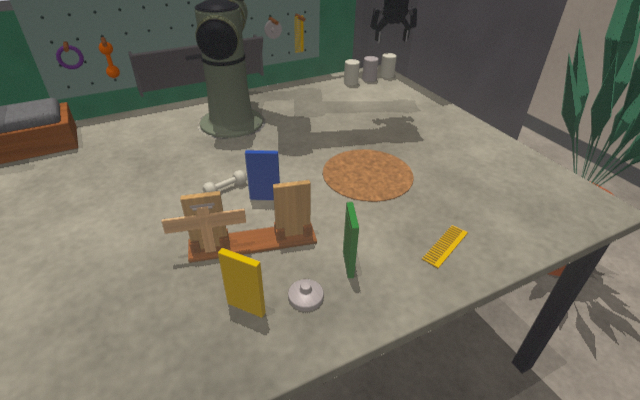

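View pics/b.png

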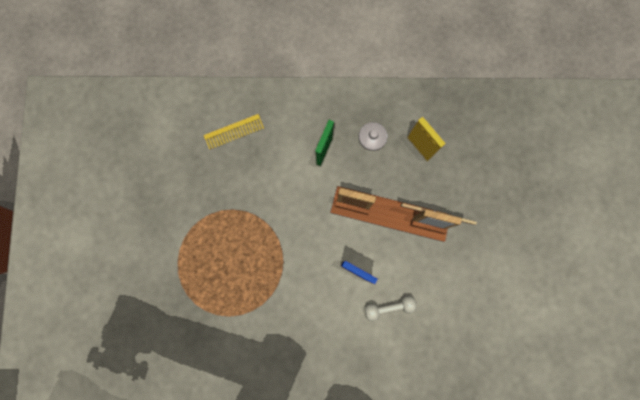

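Candidates for the mirror are the wooden slab with a cross on its back (scene 205,222), the plain wooden plaque (293,210), and the blue (263,175), green (350,240) and yellow (243,283) slabs. I choose the cross-backed one, which is at top image (438,217). The mat centre is at top (231,262). Next I'll check it in a close crop.

Run:
```python
from h import *
a=np.load("pics/scene0.npz");b=np.load("pics/top0.npz")
A=cv2.resize(a["color"][175:275,155:325,::-1],None,fx=4.7,fy=4.7,interpolation=cv2.INTER_CUBIC)[:,:800]
B=cv2.resize(b["color"][170:250,320:490,::-1],None,fx=4.7,fy=4.7,interpolation=cv2.INTER_CUBIC)[:,:800]
cv2.imwrite("pics/c.png",cv2.resize(np.vstack([A,B]),None,fx=.7,fy=.7))
cv2.imwrite("pics/c.png",cv2.resize(np.vstack([A,B])[:,:],(564,600)) if False else cv2.copyMakeBorder(cv2.resize(B,(799,376)),0,0,0,0,0))
cv2.imwrite("pics/d.png",A)
m=[atz(b,u,v,.004) for u,v in [(178,262),(284,262),(231,209),(231,315)]];print(np.round(m,3), np.mean(m,0))
for p in [(403,206),(476,222)]: print(atz(b,*p,.095))
```

```text
[[0.469 0.38  0.004]
 [0.471 0.121 0.004]
 [0.6   0.255 0.004]
 [0.344 0.246 0.004]] [0.47120664 0.25027907 0.004     ]
[ 0.59970692 -0.15597793  0.095     ]
[ 0.56444012 -0.32120669  0.095     ]
```

View pics/c.png

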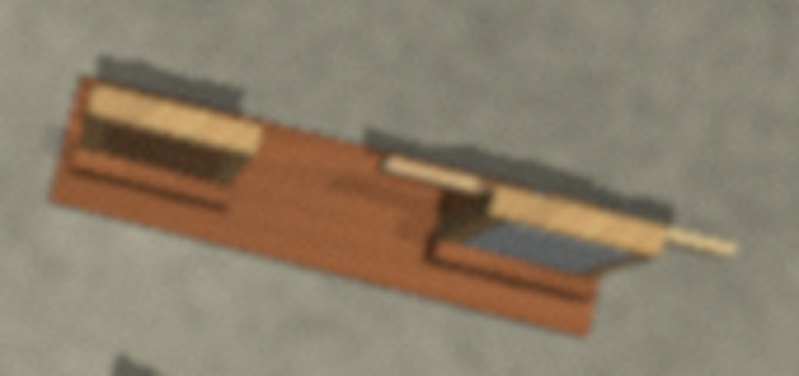

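View pics/d.png

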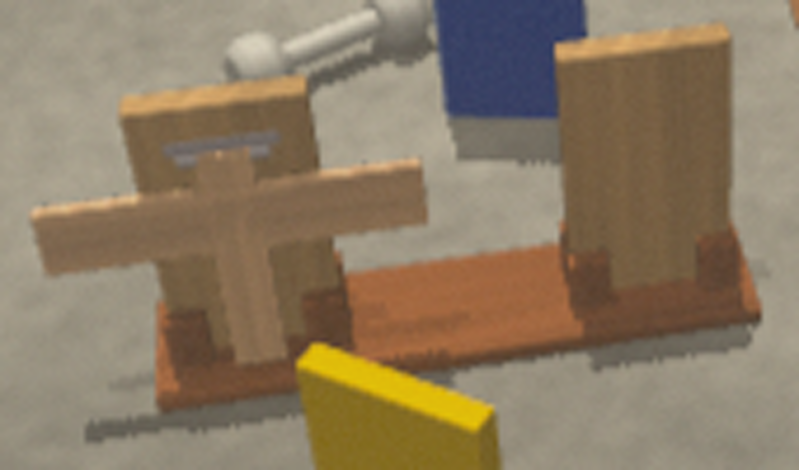

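The crop confirms it: the left slab (scene crop centre about 230,220) has the hinge and cross kickstand on its far-from-robot face, and the right slab is plain. In the top crop the mirror's top corners are at (492,190), (668,228), (662,255) and (488,212).

Run:
```python
from h import *
a=np.load("pics/scene0.npz");b=np.load("pics/top0.npz")
k=4.7
P=[atz(b,320+u/k,170+v/k,.155) for u,v in [(492,188),(668,228),(662,255),(488,213)]];print(np.round(P,4),np.mean(P,0))
Q=[atz(a,155+u/k,175+v/k,.155) for u,v in [(303,77),(122,98),(125,115),(310,95)]];print(np.round(Q,4),np.mean(Q,0))
for i in(0,3):
  print([np.degrees(np.arctan2(*(X[i]-X[1 if i==0 else 2])[:2])) for X in(P,Q)])
```

```text
[[ 0.5837 -0.1923  0.155 ]
 [ 0.566  -0.2722  0.155 ]
 [ 0.5536 -0.2691  0.155 ]
 [ 0.5722 -0.1902  0.155 ]] [ 0.56888104 -0.23097638  0.155     ]
[[ 0.5755 -0.1897  0.155 ]
 [ 0.5558 -0.2645  0.155 ]
 [ 0.5684 -0.266   0.155 ]
 [ 0.5895 -0.1907  0.155 ]] [ 0.57230086 -0.22771576  0.155     ]
[np.float64(12.502000726298768), np.float64(14.769456112837162)]
[np.float64(13.259995655013073), np.float64(15.692083957491196)]
```

```bash
R="[-330,-390,0,0,0,1.4,0]"; python3 -m jog '[[-330,-390,0,0,0,1.0,0],[-330,-390,0,0,0,1.0,0],[-330,-390,0,0,0,1.0,0],[-330,-390,0,0,0,1.0,0],[-330,-390,0,0,0,1.0,0],[-330,-390,0,0,0,1.0,0],[-330,-390,0,0,0,1.0,0],[-330,-390,0,0,0,1.0,0],[-330,-390,0,0,0,1.0,0],[-330,-390,0,0,0,1.0,0],[-330,-390,0,0,0,1.0,0],[-330,-390,0,0,0,1.0,0]]'
cat >> h.py <<'E'
from scipy.spatial.transform import Rotation as Ro
def to(p,rpy):
    s=monitor.observe(); R=Ro.from_euler('xyz',s["tcp_rot"],degrees=True)
    d=R.inv().apply(np.array(p)-s["tcp_pos"])*1000
    w=(R.inv()*Ro.from_euler('xyz',rpy,degrees=True)).as_rotvec()
    print("tcp",s["tcp_pos"].round(4),s["tcp_rot"].round(1),"shift",d.round(1),"turn",w.round(4),"t",s["clock"],"F",s["wrist_force"].round(1),"gap",s["finger_gap"],"g",s["grasp_force"],"q",s["q"].round(0))
E
python3 -c "
from h import *
to([.5216,-.283,.2],[180,0,76.5])"
```

```text
clock: 1.1
tcp_pos: [0.3561, 0.0749, 0.2313]
tcp_rot: [180.0, -0.0, 107.4]
wrist_force: [1.3, 0.8, 1.6]
finger_gap: -0.0001
grasp_force: 0.0
tcp [0.3561 0.0749 0.2313] [180.   -0.  107.4] shift [-391.    51.2   31.3] turn [ 4.000e-04 -2.000e-04  5.385e-01] t 1.1 F [1.3 0.8 1.6] gap -7.042713167581189e-05 g 0.0 q [  0.  -1. -35.  56.   0.  73.]
```

```bash
python3 -m jog '[[-391,51,0,0,0,0.54,0],[-391,51,0,0,0,0.54,0],[-391,51,0,0,0,0.54,0],[-391,51,0,0,0,0.54,0],[-391,51,0,0,0,0.54,0],[-391,51,0,0,0,0.54,0],[-391,51,0,0,0,0.54,0],[-391,51,0,0,0,0.54,0],[-391,51,0,0,0,0.54,0],[-391,51,20,0,0,0.54,0],[-391,51,30,0,0,0.54,0],[-391,51,30,0,0,0.54,0]]'
python3 -c "
from h import *
to([.5216,-.283,.2],[180,0,76.5])
snap('wrist','e.png')"
```

```text
clock: 2.1
tcp_pos: [0.5195, -0.2808, 0.1976]
tcp_rot: [-179.7, -0.1, 76.3]
wrist_force: [-0.2, 1.1, 1.1]
finger_gap: 0.0002
grasp_force: 0.0
tcp [ 0.5195 -0.2808  0.1976] [-1.797e+02 -1.000e-01  7.630e+01] shift [-1.6  2.5 -2.4] turn [-0.0059 -0.0026 -0.0031] t 2.1 F [-0.2  1.1  1.1] gap 0.0001939446318077527 g 0.0 q [-36.  25.  -7.  58.   0.  68.]
```

View pics/e.png

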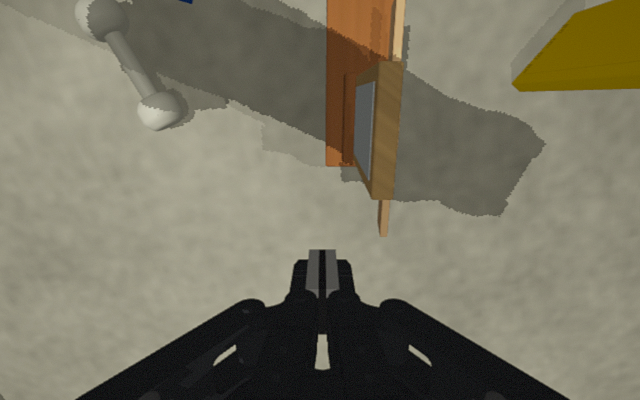

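The wrist view shows the mirror's top at (381..402,62)–(374..393,198), the near crossboard end at (383,232) and the fingertips at (322,255).

Run:
```python
from h import *
f=np.load("pics/wrist.npz")
for u,v in [(381,62),(402,62),(374,197),(394,199)]: print(atz(f,u,v,.155).round(4))
for u,v in [(379,235),(388,236)]: print('end',atz(f,u,v,.112).round(4))
print('rack',[atz(f,u,v,.005).round(4) for u,v in [(327,10),(327,165)]])
print(proj(f,monitor.observe()["tcp_pos"]))
```

```text
[ 0.5741 -0.191   0.155 ]
[ 0.5851 -0.1937  0.155 ]
[ 0.5561 -0.2657  0.155 ]
[ 0.568  -0.2699  0.155 ]
end [ 0.5579 -0.3129  0.112 ]
end [ 0.5647 -0.3155  0.112 ]
rack [array([ 0.5606, -0.1269,  0.005 ]), array([ 0.5265, -0.2702,  0.005 ])]
[np.float64(321.8861130499128), np.float64(265.2773978516866)]
```

```bash
python3 -m jog '[[-4,0,40,0,0,0,0],[-4,0,80,0,0,0,0],[-4,0,105,0,0,0,0],[-4,10,105,0,0,0,0],[-4,20,105,0,0,0,0],[-4,26,105,0,0,0,0],[-4,31,105,0,0,0,0],[-4,36,105,0,0,0,0],[-4,40,105,0,0,0,0],[-4,44,105,0,0,0,0],[-4,47,105,0,0,0,0],[-4,47,105,0,0,0,0]]'
python3 -c "
from h import *
to([.5216,-.283,.2],[180,0,76.5])
snap('scene','f.png',(140,165,340,275),4)"
```

```text
clock: 3.15
tcp_pos: [0.565, -0.2955, 0.0964]
tcp_rot: [-179.8, -0.0, 76.4]
wrist_force: [-5.3, 2.5, 4.1]
finger_gap: -0.0002
grasp_force: 3.1
tcp [ 0.565  -0.2955  0.0964] [-179.8   -0.    76.4] shift [   2.   -45.4 -103.5] turn [-0.0029 -0.0002 -0.0014] t 3.15 F [-5.3  2.5  4.1] gap -0.00015825452414422445 g 3.0795715749263763 q [-34.  34.  -7.  49.  -0.  69.]
```

View pics/f.png

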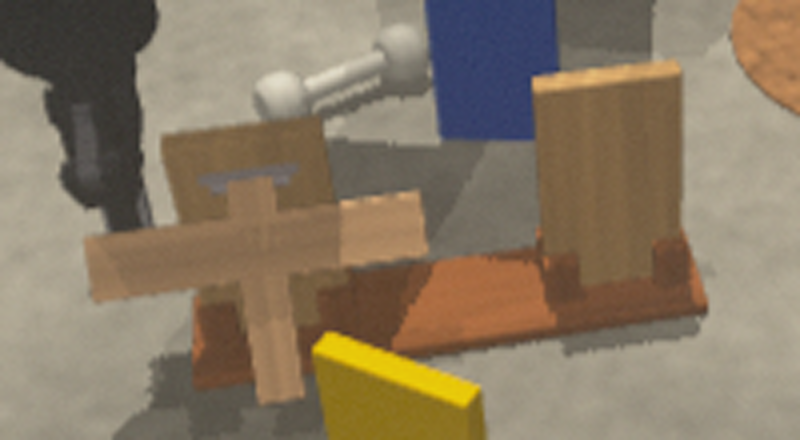

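The kickstand has swung well out. Its leg tip is at crop (280,400) and the finger bears on the board's left end. I'll push further to the stop.

```bash
python3 -m jog '[[0,3,0,0,0,0,0],[0,6,0,0,0,0,0],[0,8,0,0,0,0,0],[0,8,0,0,0,0,0]]';python3 -m jog '[[0,2,0,0,0,0,0],[0,4,0,0,0,0,0],[0,4,0,0,0,0,0]]'
python3 -c "
from h import *
to([.5216,-.283,.2],[180,0,76.5])
snap('scene','g.png',(140,165,340,275),4)"
```

```text
clock: 3.53
tcp_pos: [0.5671, -0.2959, 0.0957]
tcp_rot: [-179.2, 0.0, 76.4]
wrist_force: [-20.1, 5.8, 13.3]
finger_gap: 0.0002
grasp_force: 10.8
clock: 3.78
tcp_pos: [0.5679, -0.2961, 0.0955]
tcp_rot: [-178.9, 0.0, 76.3]
wrist_force: [-28.8, 7.6, 18.8]
finger_gap: -0.0001
grasp_force: 15.1
tcp [ 0.5679 -0.2961  0.0955] [-178.9    0.    76.3] shift [   1.8  -50.2 -103.5] turn [-0.02    0.0002 -0.003 ] t 3.7833 F [-28.8   7.6  18.8] gap -9.747173918772655e-05 g 15.050581097602844 q [-34.  35.  -5.  51.  -0.  70.]
```

View pics/g.png

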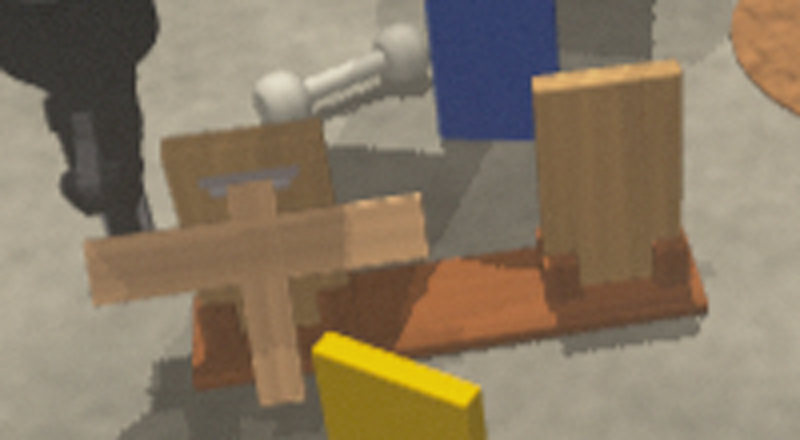

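The force rose stiffly to 29 N with no further swing, so the kickstand is at its stop. I'll back off, rise and move above the slab.

```bash
python3 -m jog '[[0,-20,0,0,0,0,0],[0,-40,0,0,0,0,0],[0,-40,-40,0,0,0,0],[0,-40,-80,0,0,0,0],[0,-40,-120,0,0,0,0.4],[20,-40,-130,0,0,0,0.7],[30,-30,-130,0,0,0,0.7],[30,-20,-130,0,0,0,0.7],[30,-20,-130,0,0,0,0.7],[30,-20,-130,0,0,0,0.7]]'
python3 -c "
from h import *
to([.5708,-.2301,.2],[180,0,76.5])
snap('wrist','i.png')"
```

```text
clock: 4.67
tcp_pos: [0.5656, -0.2647, 0.2249]
tcp_rot: [-179.9, -0.0, 76.5]
wrist_force: [-0.6, 0.7, -0.2]
finger_gap: 0.0599
grasp_force: 0.0
tcp [ 0.5656 -0.2647  0.2249] [-179.9   -0.    76.5] shift [34.9 -3.  24.9] turn [-0.0014 -0.0003 -0.0007] t 4.6667 F [-0.6  0.7 -0.2] gap 0.05985284771633684 g 0.0 q [-32.  27.   1.  64.  -0.  72.]
```

View pics/i.png

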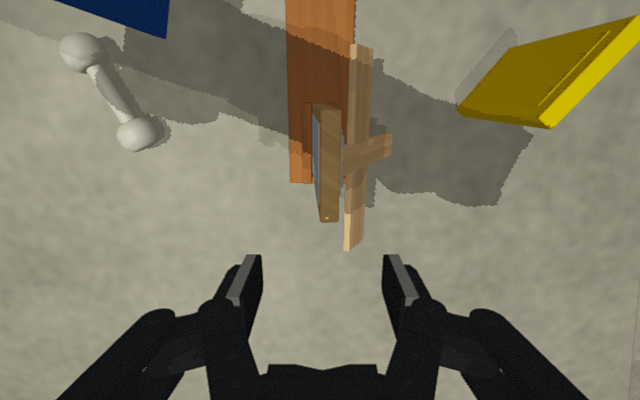

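The kickstand stands out behind the slab, with its leg reaching (390,145). The slab's top corners are at (320,108), (340,109), (319,221) and (338,221).

Run:
```python
from h import *
f=np.load("pics/wrist.npz")
P=np.array([atz(f,u,v,.155) for u,v in [(320,108),(340,109),(319,221),(338,221)]]);print(P.round(4));c=P.mean(0);print(c)
to([c[0],c[1],.133],[180,0,76.5])
```

```text
[[ 0.5818 -0.1913  0.155 ]
 [ 0.5943 -0.195   0.155 ]
 [ 0.5624 -0.2681  0.155 ]
 [ 0.5759 -0.2713  0.155 ]]
[ 0.57859147 -0.23141577  0.155     ]
tcp [ 0.565  -0.2647  0.2248] [-179.9   -0.    76.4] shift [35.5  5.6 91.8] turn [-0.0021 -0.0005 -0.0011] t 4.7167 F [-0.7 -0.5  0.4] gap 0.060008105402147474 g 0.0 q [-32.  27.   1.  64.  -0.  72.]
```

```bash
python3 -m jog '[[20,5,20,0,0,0,0.7],[35,5,45,0,0,0,0.7],[35,5,70,0,0,0,0.7],[35,5,91,0,0,0,0.7],[35,5,91,0,0,0,0.7],[35,5,91,0,0,0,0.15],[35,5,91,0,0,0,0.1],[35,5,91,0,0,0,0.05],[35,5,91,0,0,0,0],[35,5,91,0,0,0,0],[35,5,91,0,0,0,0]]' 60
python3 -c "
from h import *
to([.57,-.2301,.2],[180,0,76.5])
"
```

```text
clock: 5.63
tcp_pos: [0.5778, -0.2326, 0.1372]
tcp_rot: [-180.0, 0.1, 76.4]
wrist_force: [-4.8, 0.3, 5.9]
finger_gap: 0.0128
grasp_force: 58.3
tcp [ 0.5778 -0.2326  0.1372] [-1.80e+02  1.00e-01  7.64e+01] shift [  0.5  -8.2 -62.8] turn [-0.0001  0.0014 -0.002 ] t 5.6333 F [-4.8  0.3  5.9] gap 0.012836630658939491 g 58.29255679040216 q [-29.  30.  -7.  52.  -0.  75.]
```

```bash
python3 -m jog '[[0,-4,0,0,0,0,0],[0,-4,-8,0,0,0,0],[0,-4,-16,0,0,0,0],[0,-4,-24,0,0,0,0],[0,-4,-40,0,0,0,0],[0,-4,-60,0,0,0,0],[0,-4,-90,0,0,0,0],[0,-4,-120,0,0,0,0],[0,-4,-150,0,0,0,0],[0,-4,-180,0,0,0,0],[0,-4,-200,0,0,0,0],[0,-4,-200,0,0,0,0]]'
python3 -c "
from h import *
to([.57,-.2301,.2],[180,0,76.5])
snap('scene','j.png',(100,60,420,280),2.5)"
```

```text
clock: 6.63
tcp_pos: [0.5765, -0.2322, 0.3416]
tcp_rot: [179.5, 0.1, 76.4]
wrist_force: [0.9, 0.1, -2.2]
finger_gap: 0.0125
grasp_force: 58.6
tcp [ 0.5765 -0.2322  0.3416] [1.795e+02 1.000e-01 7.640e+01] shift [  0.9  -8.2 141.6] turn [ 0.0094  0.0025 -0.0012] t 6.6333 F [ 0.9  0.1 -2.2] gap 0.012504867418695333 g 58.62158846226521 q [-29.  24.  13.  78.   0.  75.]
```

View pics/j.png

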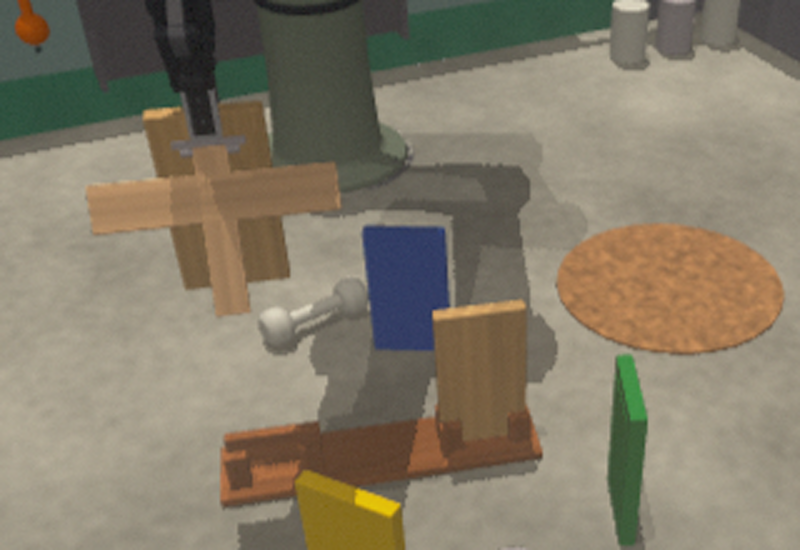

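The mirror is held level with the kickstand open, and the plaque is still in its slot. Carrying it to the mat.

```bash
python3 -m jog '[[8,-4,0,0,0,0,0],[22,-10,0,0,0,0,0],[42,-19,0,0,0,0,0],[66,-30,0,0,0,0,0],[91,-42,0,0,0,0,0],[116,-53,0,0,0,0,0],[141,-64,0,0,0,0,0],[166,-76,0,0,0,0,0],[191,-87,0,0,0,0,0],[216,-99,0,0,0,0,0],[241,-110,0,0,0,0,0],[266,-122,0,0,0,0,0]]'
python3 -m jog '[[22,-10,0,0.02,0,0,0],[45,-20,0,0.05,0,0,0],[68,-31,0,0.09,0,0,0],[90,-41,0,0.13,0,0,0],[112,-51,0,0.17,0,0,0],[132,-60,0,0.21,0,0,0],[150,-68,0,0.25,0,0,0],[164,-75,0,0.28,0,0,0],[173,-79,0,0.3,0,0,0],[178,-81,0,0.3,0,0,0],[178,-81,0,0.3,0,0,0],[178,-81,0,0.3,0,0,0]]'
python3 - <<'E'
from h import *
R=Ro.from_euler('xyz',[180,0,76.5],degrees=True)*Ro.from_rotvec([.3,0,0])
to([.4835,.2472,.1274+.1],R.as_euler('xyz',degrees=True))
snap('scene','k.png',(240,20,480,220),3.3)
E
```

```text
clock: 7.68
tcp_pos: [0.5161, 0.0585, 0.3335]
tcp_rot: [-179.8, 0.0, 76.5]
wrist_force: [-0.4, 0.9, -2.7]
finger_gap: 0.0127
grasp_force: 58.6
clock: 8.68
tcp_pos: [0.481, 0.2479, 0.335]
tcp_rot: [-162.8, 0.0, 76.5]
wrist_force: [-0.6, -1.1, -2.7]
finger_gap: 0.0125
grasp_force: 58.6
tcp [0.481  0.2479 0.335 ] [-162.8    0.    76.5] shift [ -0.   34.2 102. ] turn [ 0.0003  0.0004 -0.001 ] t 8.6833 F [-0.6 -1.1 -2.7] gap 0.012458183979603191 g 58.551472590188496 q [ 15.  27.  14.  92.   8. 117.]
```

View pics/k.png

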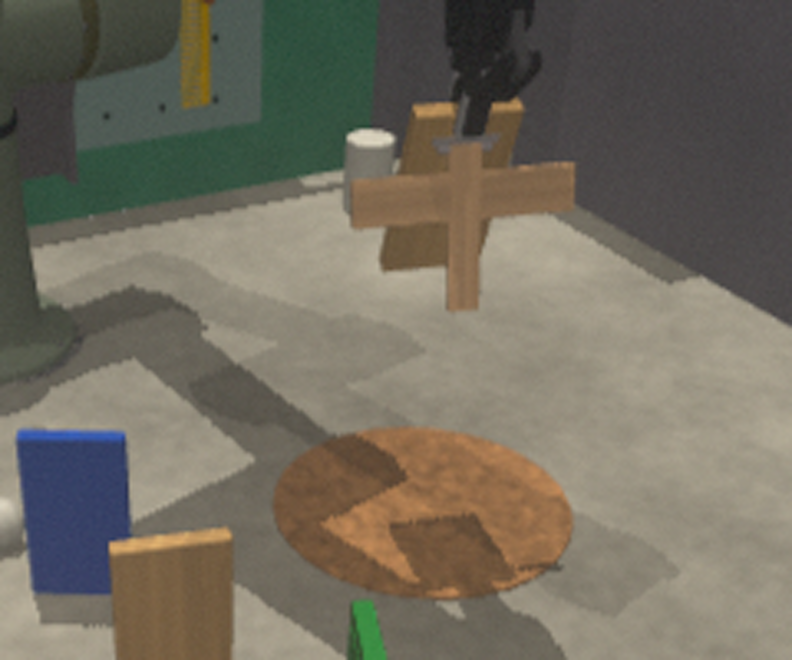

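The mirror hangs leaning over the mat with the kickstand fully out. Lowering it to about 12 mm above contact.

```bash
python3 -m jog '[[0,5,12,0,0,0,0],[0,12,34,0,0,0,0],[0,20,60,0,0,0,0],[0,28,86,0,0,0,0],[0,36,112,0,0,0,0],[0,44,136,0,0,0,0],[0,51,158,0,0,0,0],[0,56,174,0,0,0,0],[0,59,183,0,0,0,0],[0,60,187,0,0,0,0],[0,60,187,0,0,0,0]]'
python3 -m jog '[[0,1,3,0,0,0,0],[0,2,6,0,0,0,0],[0,2,6,0,0,0,0],[0,2,6,0,0,0,0]]'
python3 -c "
from h import *
to([.4835,.2472,.1274],[-162.8,0,76.5])"
```

```text
clock: 9.65
tcp_pos: [0.4833, 0.2471, 0.1388]
tcp_rot: [-162.8, 0.0, 76.4]
wrist_force: [-0.4, 0.2, -2.5]
finger_gap: 0.0127
grasp_force: 58.5
clock: 9.98
tcp_pos: [0.4839, 0.2476, 0.1331]
tcp_rot: [-162.9, -0.0, 76.4]
wrist_force: [-0.5, -0.5, -2.2]
finger_gap: 0.0124
grasp_force: 58.6
tcp [0.4839 0.2476 0.1331] [-162.9   -0.    76.4] shift [-0.5  1.4  5.5] turn [ 0.001  -0.0008 -0.0012] t 9.9833 F [-0.5 -0.5 -2.2] gap 0.012408886433603073 g 58.57076170417713 q [ 15.  34.  -5.  67.   8. 117.]
```

Creeping down 2 mm at a time until it touches.

```bash
python3 -m jog '[[0,0.6,2,0,0,0,0],[0,0.6,2,0,0,0,0],[0,0.6,2,0,0,0,0]]'; python3 -m jog '[[0,0.6,2,0,0,0,0],[0,0.6,2,0,0,0,0],[0,0.6,2,0,0,0,0]]';python3 -m jog '[[0,0.3,1,0,0,0,0],[0,0.3,1,0,0,0,0],[0,0.3,1,0,0,0,0]]'
```

```text
clock: 10.23
tcp_pos: [0.4836, 0.2476, 0.1305]
tcp_rot: [-162.8, -0.0, 76.4]
wrist_force: [0.5, 0.3, -3.1]
finger_gap: 0.0129
grasp_force: 58.6
clock: 10.48
tcp_pos: [0.4836, 0.2476, 0.1284]
tcp_rot: [-162.8, -0.0, 76.4]
wrist_force: [-0.2, -0.2, -1.3]
finger_gap: 0.0129
grasp_force: 58.5
clock: 10.73
tcp_pos: [0.4836, 0.2478, 0.128]
tcp_rot: [-162.8, -0.0, 76.4]
wrist_force: [-1.7, 0.1, 3.6]
finger_gap: 0.0126
grasp_force: 59.3
```

Contact made, at about 6 N. Easing the grip, then opening and backing out along the tool axis.

```bash
python3 -m jog '[[0,0,0,0,0,0,0],[0,0,0,0,0,0,0]]' 20; python3 -m jog '[[0,0,0,0,0,0,0.18],[0,0,0,0,0,0,0.22],[0,0,0,0,0,0,0.3],[0,0,0,0,0,0,0.35],[0,0,0,0,0,0,0.35]]'
python3 -c "
from h import *
to([.4835,.2472,.1274],[-162.8,0,76.5])
snap('scene','l.png',(240,20,480,220),3.3)"
```

```text
clock: 10.9
tcp_pos: [0.4836, 0.2477, 0.128]
tcp_rot: [-162.8, -0.0, 76.4]
wrist_force: [-1.3, -0.1, 5.9]
finger_gap: 0.0127
grasp_force: 59.5
clock: 11.32
tcp_pos: [0.4837, 0.2475, 0.1271]
tcp_rot: [-162.8, 0.0, 76.4]
wrist_force: [0.2, 0.2, 0.6]
finger_gap: 0.0298
grasp_force: 0.0
tcp [0.4837 0.2475 0.1271] [-162.8    0.    76.4] shift [-0.3 -0.2 -0.2] turn [ 0.0004 -0.0003 -0.0013] t 11.3167 F [0.2 0.2 0.6] gap 0.02983641337389103 g 0.0 q [ 15.  34.  -5.  66.   8. 117.]
```

View pics/l.png

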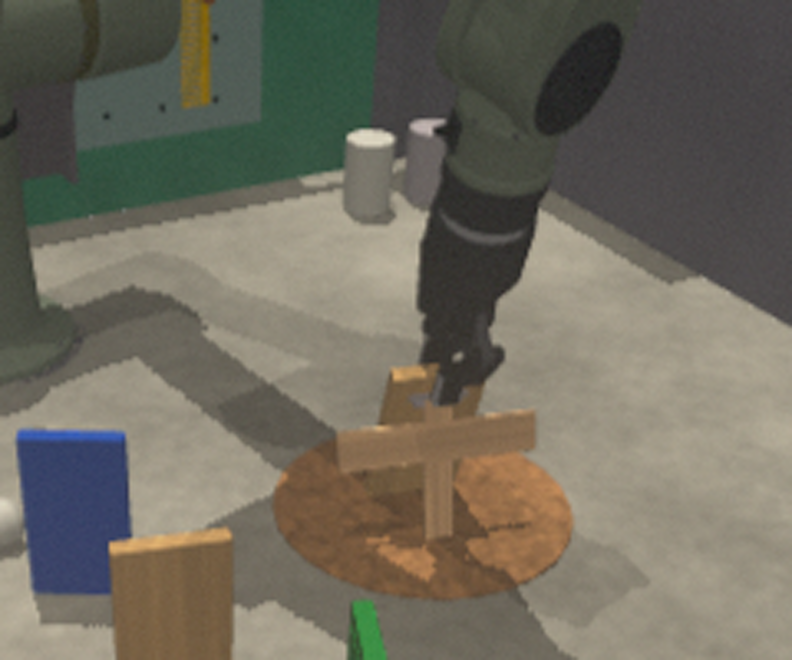

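The mirror stands by itself on the mat, with its foot at crop (437,537). Withdrawing straight back along the tool.

```bash
python3 -m jog '[[0,0,-3,0,0,0,0.35],[0,0,-8,0,0,0,0.35],[0,0,-15,0,0,0,0.35],[0,0,-25,0,0,0,0.35],[0,0,-40,0,0,0,0.35],[0,0,-60,0,0,0,0.35],[0,0,-90,0,0,0,0.35],[0,0,-120,0,0,0,0.35],[0,0,-140,0,0,0,0.35],[0,0,-140,0,0,0,0.35],[0,0,-140,0,0,0,0.35]]'
python3 -c "
from h import *
to([.4835,.2472,.1274],[-162.8,0,76.5])
snap('scene','m.png',(180,20,480,270),2.4)"
```

```text
clock: 12.28
tcp_pos: [0.5251, 0.2378, 0.2629]
tcp_rot: [-163.0, -0.1, 76.4]
wrist_force: [1.0, -0.2, 0.1]
finger_gap: 0.0294
grasp_force: 0.0
tcp [0.5251 0.2378 0.2629] [-1.63e+02 -1.00e-01  7.64e+01] shift [ -0.9  -1.1 142. ] turn [ 0.0036 -0.0022 -0.0013] t 12.2833 F [ 1.  -0.2  0.1] gap 0.029361375134185956 g 0.0 q [ 13.  33.  13.  86.   8. 116.]
```

View pics/m.png

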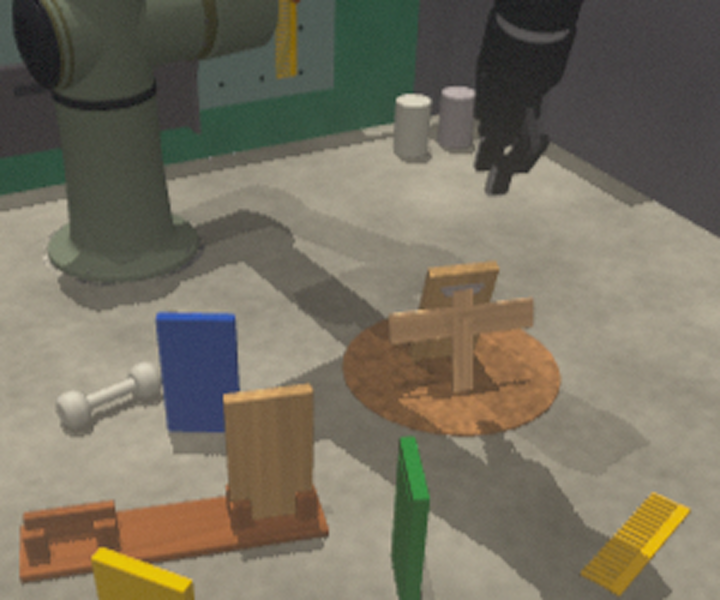

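The mirror leans on its open kickstand at crop (460,330) on the mat. The gripper is clear and the plaque is upright in its slot at (270,450). Handing in.

```bash
python3 -c "
from station import close_job
print(close_job())"
```

```text
the job is handed in; nothing more can be done
None
```

The job is handed in, with no verdict returned: the mirror stood by itself on the mat, leaning on its fully opened kickstand about 25 mm off centre as planned, with the plaque still upright in its slot and the arm clear.

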